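# Index the rotary table and lock it

### The arm

A 7-joint arm with a two-finger parallel gripper is mounted at the origin on a cart in front of the work surface, level with it; the furniture and walls round the work are solid. World frame = base frame: x ahead of the robot, y to its left, z up, the work surface at z = 0. Lengths are in m, angles in degrees, forces in N, time in s.
With the tool pointing down it reaches from about 0.425 to 0.875 m from the base axis. Payload 4.7 kg.
Tool frame: the origin (TCP) lies midway between the tips of the shut fingers; the grasp point (between the pads) lies 19 mm behind it; x points along the fingers, z is the direction in which the jaws open and shut, and the axes are right-handed (so a half turn about x gives the same grasp; the last joint's range is limited). The gripper opens to 87 mm and grips with 3 to 60 N. Pads are 19 mm wide; open, the fingers measure 117 mm over their backs; the gripper's body (75 mm by 190 mm) begins 51 mm behind the grasp point.
Start: joints at [64.234, 18.392, -4.016, 83.108, 1.295, 78.541, -3.26], TCP at [0.291, -0.581, 0.223] pointing down, gripper open.
Joint ranges: [-163.93, 163.93], [-17.29, 119.83], [-79.2, 71.16], [3.27, 140.29], [-89.18, 269.18], [5.43, 117.66], [-154.24, 154.24]. Speed limits (degrees/s): [147.25, 147.25, 180, 180, 180, 180, 180].

### API

Orientations are given as [roll, pitch, yaw] about the fixed x, y, z axes, in that order (R = Rz(yaw) Ry(pitch) Rx(roll)).
In Python, from cell import status, viewer, r gives the robot as it stands.
- The arm moves only by the shell command python3 -m handwheel 'ROWS' [OPENING]. ROWS is JSON, a list of rows, each an object with "travel": the shift along the tool's x, y, z in units of 50 mm (1.0 is 50 mm), a list of three; "spin": the turn about the tool's x in units of 5 degrees (1.0 is 5 degrees). In form: [{"travel": [dx, dy, dz], "spin": spin}, ...]. A call has 1 to 12 rows; each row is the pose to reach, as a shift and turn from the pose measured when the call began, along the tool's axes at that moment; what a row does not reach only later rows make up. A row lasts 1/10 s, in which the tool goes at most 50 mm and 8.59 degrees, less where a joint would pass 70% of its speed; a pose out of reach is approached as far as the arm can. A call with a gripper value outside its range is refused whole. OPENING is the opening, from 0 (shut) to 1 (fully open), set as the call begins (- or left out, the last holds). The fingers move at their own pace and stop on an object; the grip force is fixed at half the most. Time passes only in rows, so rows that repeat a pose let the fingers close. It gives the time, the measured TCP pose, the force and the opening at its end, in the units of the state.
- status.read_state(): the state, without advancing time (a new reading comes with each control period).
- viewer.capture(name): name is "scene" or "top" or "wrist"; returns (picture, depth): 480x640x3 uint8, red, green, blue; 480x640 float32, m along the optical axis (not along the pixel's ray), 0 where there is no reading.
- viewer.calibration(name): a dict with "intrinsics" (3x3 intrinsics, pixels), "D" ([k1, k2, p1, p2, k3] as OpenCV has them; the pictures are not rectified), "R" (3x3) and "t" (3): a world point X has camera coordinates R X + t. Camera axes: x right, y down, z forward; pixel columns grow to the right and rows downward; lengths in m; the calibration is good to about 2 mm. A picture is of the moment at which its call begins: read the wrist's pose just before it. calibration takes no time and is no camera call; for the wrist camera it gives the pose at the moment of the call.
- r.job_done(): hands the job in, once; it reports no verdict.
The state is a dict: "clock": time; "joint_pos": joint angles; "joint_vel": joint speeds; "joint_torque": joint torques, N m; "tool_pos": TCP position; "tool_rot": TCP orientation; "ft_force": force on the tool from outside, world axes, zero at the start; "torque": the same for the moment, N m; "opening": opening from 0.0 (shut) to 1.0 (fully open).
Only numpy, scipy, OpenCV 4.12 (cv2) and the standard library are available. Lean on these libraries where they do the work, as an engineer would, in place of code of your own. Each camera call takes 0.05 s, during which the arm holds its last target.

### The job

Set the small rotary table to its index: push one of its spokes round with a fingertip until the arrow-headed pointer arm points straight at the fixed index tooth, and only then push the lock lever round, clockwise seen from above, until it is fully home against its stop. Nothing is gripped or lifted for this: push gently, keep the ring gauge lying in place on the turning plate, and leave the other things on the bench alone.

Things in the scene. Friction and masses are not known exactly. Their poses are not given: they have to be found in the camera images.
- rotary_base: grey cast base of the rotary table, fixed to the bench. Origin: on the turning axis, at bench height. Its +x axis points from the turning axis to the index tooth, +y to the lock lever, z up. Round body of radius 64 mm (50 mm above z = 16 mm); a foot 44 mm wide and 10 mm high runs along +y to the lever post, another 30 mm wide and 10 mm high along +x to the index.
- turntable (a joint): angle in rad of the turning plate with its four arms: 0 when the pointer arm points straight at the index tooth, positive anticlockwise seen from above; starts negative (pointer clockwise of the index); range -2.0 to 0.9. The pointer arm lies at this angle from the base's +x axis. Hinge friction about 0.18 N m (2 N at 85 mm radius); stays where it is left.
- pointer_tip (a point): tip of the pointer arm (flat steel, 12 mm wide, diamond-shaped head), 107 mm from the turning axis, height 37 mm. It is one of four radial arms 90 degrees apart.
- index_tip (a point): front of the fixed upright steel index tooth (6 mm wide, top at 48 mm), 120 mm from the turning axis, at height 37 mm
- lock_lever (a joint): angle in rad of the lock lever: 0 fully open, 1.22 locked home against its stop; grows clockwise seen from above. In the base's frame the arm points from its pivot at 185 degrees minus this angle from +x (anticlockwise positive). Vertical axis, about 0.12 N m of friction (2 N at 55 mm); stays where it is left.
- lever_pivot (a point): lever's turning axis, 10 mm in x and 155 mm in y from the base's origin (in the base's frame), height 45 mm. Round hub of radius 14 mm with its top at 61 mm; two small stop pins stand 30 mm from it, tops at 51 mm. A tall fixed measuring machine stands left of the lever (about x beyond 0.5 m, y from -0.15 to 0.5 m of the robot): carry the hand past it in front of it, x below 0.47 m.
- lever_knob (a point): centre of the black ball (24 mm) at the end of the lever's 12 mm thick round arm, 70 mm from the lever's pivot, height 45 mm
- ring_gauge: loose steel ring, 58 mm across, 18 mm high, lying flat on the middle of the turning plate; it turns with the plate. Origin: centre of its underside
- loupe: small black eyepiece loupe, 41 mm across and 31 mm high, loose on the bench, to be left alone. Origin: centre of its underside
- gauge_block_big: grey steel block, 30 x 72 x 24 mm, loose on the bench, to be left alone. Origin: centre of its underside
- eraser: eraser, 21 x 46 x 12 mm, loose on the bench, to be left alone. Origin: centre of its underside
- spoke_end (a point): centre of the ball end of the spoke opposite the pointer arm. Three round spokes, 12 mm thick, at 90, 180 and 270 degrees from the pointer arm, each with a black 22 mm ball at its end, 96 mm from the axis, all at height 37 mm. Between the arms and below them is free space outside radius 64 mm, but for the base's 10 mm high feet.
- plate_top (a point): centre of the turning plate's flat top, on the turning axis, 45 mm above the bench; plate radius 56 mm
Mind the look-alikes: they are no part of the job. There is more than one size of the ring_gauge; the one meant has the size given above.

How it is judged (in metres and radians):
On the way, in this order (a step that is already met when the one before it is completed fails the run):
1. the pointer arm stands at the index tooth while the lock lever is still open (value of joint turntable between -0.07 and 0.07 rad and value of joint lock_lever below 0.6 rad), for 0.2 s.
2. the lock lever is home against its stop (value of joint lock_lever above 1.12 rad), for 0.2 s.
At the end, for the whole second after the job is handed in: pointer arm within 0.07 rad (4 degrees) of the index tooth, lock lever turned at least 1.12 rad of its 1.22 rad travel, ring gauge lying flat on the plate within 20 mm of the turning axis and at rest (value of joint turntable between -0.07 and 0.07 rad and value of joint lock_lever above 1.12 rad and horizontal distance between ring_gauge and rotary_base below 0.02 m and height (world z) of ring_gauge below 0.05 m and angle between ring_gauge's own z axis and vertical below 0.1 rad and linear speed of ring_gauge below 0.01 m/s); the robot touches nothing.
It fails at once if the lock lever is closed while the pointer arm is off the index (value of joint lock_lever above 0.9 rad and (value of joint turntable below -0.1 rad or value of joint turntable above 0.1 rad)).
It fails at once if the ring gauge is lifted or tipped (height (world z) of ring_gauge above 0.055 m or angle between ring_gauge's own z axis and vertical above 0.2 rad).
It fails at once if the ring gauge is pushed out of its place on the plate (horizontal distance between ring_gauge and rotary_base above 0.02 m).
It fails at once if the table or the lever is gripped or pushed hard (more than 40 N) (contact force between the fingers and turntable above 40 N or contact force between the fingers and lock_lever above 40 N).
It fails at once if another thing on the bench is moved or lifted (distance of any of loupe, gauge_block_big, eraser from where it was at the start of the episode above 0.015 m).
It also fails if it takes over 58 s, if anything falls off the work surface, if the arm or the gripper's body presses on something with over 40 N, if the wrist force passes 120 N, or if a joint passes its speed limit or range.

## Working session

There is one attempt and no reset: what is moved stays moved. The work goes in short steps, Python scripts to look and compute and a shell command to move; the robot and the scene stay as the last step left them, time stands still between calls to the robot, and variables do not carry over. Pictures are saved under pics/ and viewed, and the job is handed in when it is done.

```bash
ls; mkdir -p pics; python3 - <<'E'
from cell import status, viewer, r
import cv2,numpy as np
print(status.read_state())
for n in ["scene","top"]:
    p,d=viewer.capture(n); cv2.imwrite(f"pics/{n}0.png",p[:,:,::-1]); np.save(f"pics/{n}0.npy",d)
    print(n,viewer.calibration(n))
E
```

```text
pics
{'clock': 0.0, 'joint_pos': array([64.23389328, 18.43964667, -4.01506372, 83.17592802,  1.29495018,
       78.54044376, -3.2593836 ]), 'joint_vel': array([ 0.01610782, -0.00539944, -0.03974982, -0.05946316,  0.0269666 ,
        0.13787629,  0.05261077]), 'joint_torque': array([-1.51309710e-04, -4.91293573e+01, -4.03990243e-01, -3.12527382e+01,
       -6.39684917e-02,  4.37988248e-02,  1.80615825e-04]), 'tool_pos': array([ 0.29047829, -0.58085571,  0.22144581]), 'tool_rot': array([-176.9579553 ,   89.88906503,  119.61808639]), 'ft_force': array([ 0.378881  , -0.3552535 , -0.67117939]), 'torque': array([ 0.04107918,  0.02233464, -0.01701202]), 'opening': 1.0024367905517977}
scene {'intrinsics': array([[542.15818607,   0.        , 321.67818963],
       [  0.        , 542.15818607, 247.86229956],
       [  0.        ,   0.        ,   1.        ]]), 'D': array([-0.15463819,  0.        ,  0.        ,  0.        ,  0.        ]), 'R': array([[ 0.48384507, -0.87507749,  0.01154739],
       [-0.56629347, -0.32311862, -0.7582256 ],
       [ 0.66723733,  0.3603245 , -0.65189002]]), 't': array([-0.53193884,  0.21441654,  0.81765615])}
top {'intrinsics': array([[589.1965315 ,   0.        , 323.05916965],
       [  0.        , 589.1965315 , 241.39328216],
       [  0.        ,   0.        ,   1.        ]]), 'D': array([-0.14009752,  0.        ,  0.        ,  0.        ,  0.        ]), 'R': array([[ 0.01279515, -0.99983967,  0.01252644],
       [-0.98369468, -0.01483406, -0.17923372],
       [ 0.1793908 , -0.01002887, -0.98372677]]), 't': array([-0.33060461,  0.48189014,  1.26510025])}
```

View pics/scene0.png

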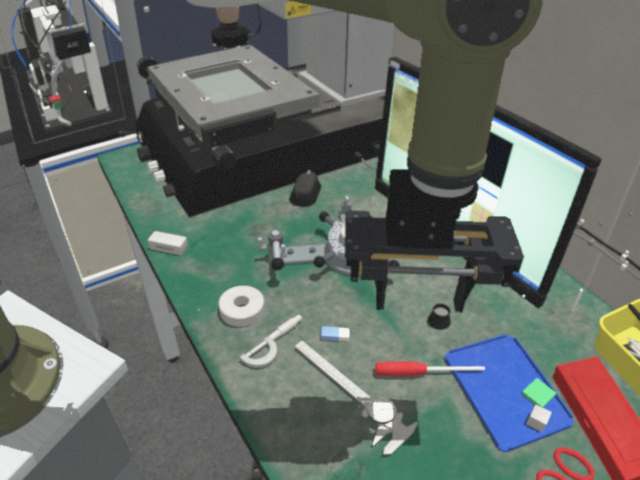

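View pics/top0.png

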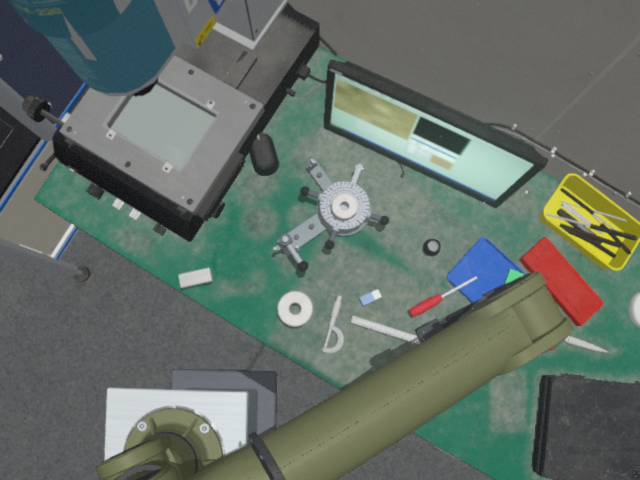

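The top view shows the rotary table centred near (344,206), the lever hub near (286,242) with its knob near (302,267), the index near (312,164) and the pointer near (360,168). The white ring at (294,309) is a look-alike. I'll crop closer.

```bash
cat > h.py <<'E'
import numpy as np,cv2
from cell import viewer
def ray(n,px,z,cal=None):
    c=cal or viewer.calibration(n)
    u=cv2.undistortPoints(np.array([[px]],float),np.array(c["intrinsics"]),np.array(c["D"]))[0,0]
    R=np.array(c["R"]);t=np.array(c["t"]);o=-R.T@t;d=R.T@np.array([u[0],u[1],1])
    return o+d*(z-o[2])/d[2]
def proj(n,X,cal=None):
    c=cal or viewer.calibration(n)
    return cv2.projectPoints(np.array([X],float),cv2.Rodrigues(np.array(c["R"]))[0],np.array(c["t"]),np.array(c["intrinsics"]),np.array(c["D"]))[0][0,0]
E
python3 - <<'E'
import cv2
i=cv2.imread("pics/top0.png")
cv2.imwrite("pics/top0c.png",cv2.resize(i[145:285,260:400],None,fx=4.2,fy=4.2,interpolation=cv2.INTER_CUBIC))
E
```

```text
(no output)
```

View pics/top0c.png

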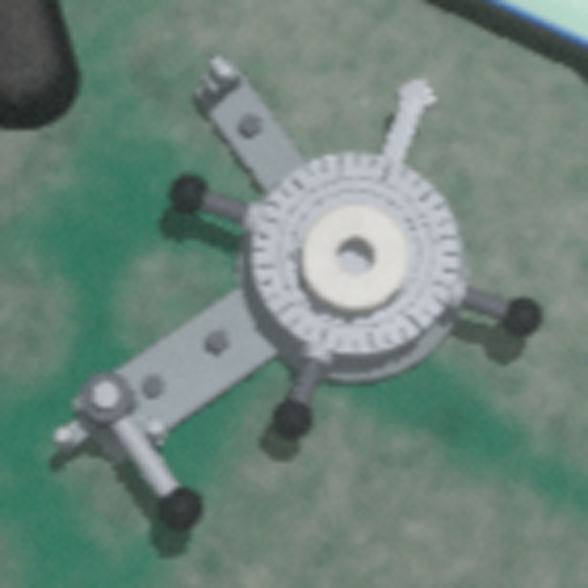

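```bash
python3 - <<'E'
from h import *
i=cv2.imread("pics/top0.png")
g=i.max(axis=2)
S={}
for n,(cx,cy),z in [("L",(188,193),.037),("B",(293,418),.037),("R",(521,317),.037),("knob",(181,507),.045)]:
    u,v=int(260+cx/4.2),int(145+cy/4.2)
    w=g[v-6:v+7,u-6:u+7]; m=(w<75).astype(np.uint8)
    k,l,s,c=cv2.connectedComponentsWithStats(m); j=1+np.argmax(s[1:,4]); p=c[j]+[u-6,v-6]
    S[n]=ray("top",p,z); print(n,p,s[j],S[n].round(4))
for n,(cx,cy),z in [("pivot",(105,395),.061),("plate",(356,253),.045),("tip",(420,84),.037),("index",(221,70),.048),("ring",(355,256),.063)]:
    S[n]=ray("top",(260+(cx-2)/4.2,145+(cy-2)/4.2),z); print(n,S[n].round(4))
c=(S["L"]+S["R"])[:2]/2; print("center",c)
for n in "LBR": print(n,np.linalg.norm(S[n][:2]-c),np.degrees(np.arctan2(*(S[n][:2]-c)[::-1])))
pv=S["pivot"][:2]
print("pivot-c",np.linalg.norm(pv-c),"ang",np.degrees(np.arctan2(*(pv-c)[::-1])), "expect",np.hypot(.155,.01),np.degrees(np.arctan2(.155,.01)))
dk=S["knob"][:2]-pv; print("knob",np.linalg.norm(dk),np.degrees(np.arctan2(*dk[::-1])))
di=S["index"][:2]-c; print("idx",np.linalg.norm(di),np.degrees(np.arctan2(*di[::-1])))
di=S["tip"][:2]-c; print("tip",np.linalg.norm(di),np.degrees(np.arctan2(*di[::-1])))
E
```

```text
L [304.14754098 191.21311475] [ 3  3  8 10 61] [ 0.6035 -0.2794  0.037 ]
B [328.85294118 244.72058824] [ 2  2  9 10 68] [ 0.4806 -0.337   0.037 ]
R [383.61403509 220.45614035] [ 2  2  8 10 57] [ 0.5382 -0.4602  0.037 ]
knob [302.03409091 266.17045455] [ 0  2 11 11 88] [ 0.4302 -0.2781  0.045 ]
pivot [ 0.4887 -0.2389  0.061 ]
plate [ 0.5712 -0.3706  0.045 ]
tip [ 0.6692 -0.4056  0.037 ]
index [ 0.6717 -0.2965  0.048 ]
ring [ 0.5651 -0.3693  0.063 ]
center [ 0.57083827 -0.36982248]
L 0.09612302006255113 70.14860827104889
B 0.09597220948394522 160.00680543811862
R 0.09612302006255123 -109.85139172895117
pivot-c 0.15459603210909775 ang 122.10491754130383 expect 0.15532224567009068 86.30861401354872
knob 0.07040650873424276 -146.09440736451427
idx 0.12468503614115116 35.99793622331604
tip 0.10467381260736913 -19.995111873937983
```

```bash
cat >> h.py <<'E'
from cell import status
from scipy.spatial.transform import Rotation as Ro
C=np.array([.5708,-.3698]);YAW=35.9;PV=np.array([.4887,-.2389])
def pose():
    s=status.read_state(); return np.array(s["tool_pos"]),Ro.from_euler("xyz",s["tool_rot"],degrees=True).as_matrix()
def go(*targets):
    """each (x,y,z,jawdir deg) -> row numbers"""
    p,R=pose(); a0=np.degrees(np.arctan2(R[1,2],R[0,2])); print("TCP",p.round(4),"jaw",round(a0,1))
    for x,y,z,a in targets:
        t=R.T@(np.array([x,y,z])-p)/.05
        d=(a-a0+90)%180-90   # world ccw turn; tool x is down so spin=-d
        print(t.round(2),"spin",round(-d/5,2))
def pol(c,r,a): a=np.radians(a); return c+r*np.array([np.cos(a),np.sin(a)])
E
python3 - <<'E'
from h import *
go((.45,-.45,.2,8),(*pol(C,.083,140),.12,8))
print(pose()[1].round(2),pol(C,.083,140))
E
```

```text
TCP [ 0.2905 -0.5809  0.2216] jaw -63.4
[ 0.43  4.02 -0.91] spin -14.28
[ 2.04  6.24 -2.79] spin -14.28
[[-0.    0.89  0.45]
 [ 0.    0.45 -0.89]
 [-1.   -0.   -0.  ]] [ 0.50721831 -0.31644863]
```

```bash
python3 -m handwheel '[{"travel":[0.1,0.5,-0.2],"spin":-1.2},{"travel":[0.1,1.1,-0.4],"spin":-2.4},{"travel":[0.1,1.7,-0.7],"spin":-3.6},{"travel":[0.1,2.3,-1.0],"spin":-4.8},{"travel":[0.1,2.9,-1.2],"spin":-6.0},{"travel":[0.1,3.5,-1.5],"spin":-7.2},{"travel":[0.1,4.1,-1.8],"spin":-8.4},{"travel":[0.2,4.7,-2.1],"spin":-9.6},{"travel":[0.4,5.3,-2.4],"spin":-10.8},{"travel":[0.6,5.9,-2.6],"spin":-12.0},{"travel":[0.8,6.2,-2.8],"spin":-13.2},{"travel":[1.0,6.24,-2.8],"spin":-14.3}]' 0
python3 - <<'E'
from h import *
go((*pol(C,.083,138),.1,8),(*pol(C,.083,138),.026,8))
print(status.read_state()["joint_pos"])
for n in ["scene","wrist"]:
    p,d=viewer.capture(n); cv2.imwrite(f"pics/{n}1.png",p[:,:,::-1])
E
```

```text
clock: 1.3
tool_pos: [0.5088, -0.3119, 0.1711]
tool_rot: [88.9, 89.8, 97.5]
ft_force: [-1.0, 0.0, -0.1]
opening: 0.03
TCP [ 0.5088 -0.3119  0.1711] jaw 8.6
[ 1.42 -0.05 -0.  ] spin 0.13
[ 2.9  -0.06 -0.  ] spin 0.13
[ 48.90182259  15.28523485 -23.40701952  94.18187138   6.13987333
  71.95341924  32.95525754]
```

View pics/scene1.png

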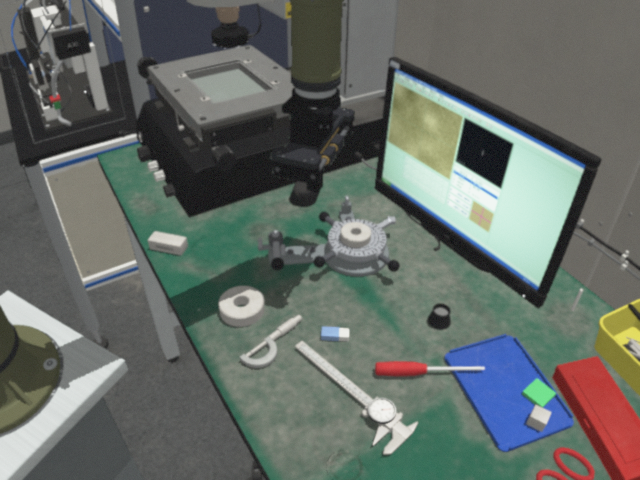

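View pics/wrist1.png

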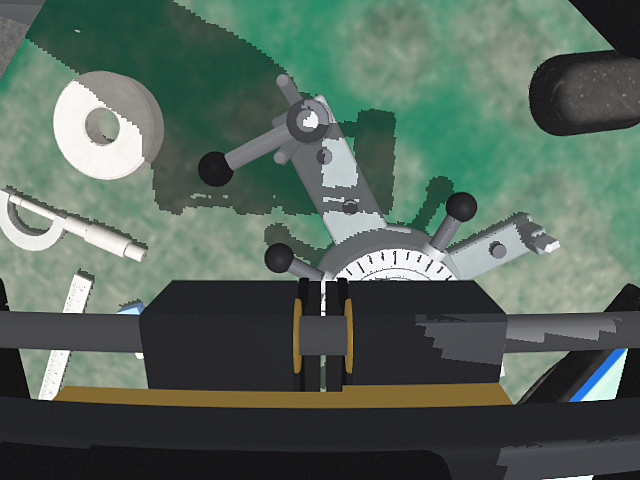

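```bash
python3 - <<'E'
from h import *
for n,px,z in [("B",(280,258),.037),("L",(460,207),.037),("knob",(215,169),.045),("pivot",(308,120),.061),("index tooth",(543,240),.04)]:
    X=ray("wrist",px,z); print(n,X.round(4), "r,ang from C",np.hypot(*(X[:2]-C)),np.degrees(np.arctan2(*(X[:2]-C)[::-1])))
print(proj("wrist",pose()[0]),proj("scene",pose()[0]))
E
```

```text
B [ 0.4779 -0.3414  0.037 ] r,ang from C 0.09717208892173747 163.01172985296856
L [ 0.6005 -0.2853  0.037 ] r,ang from C 0.0895579625818877 70.60739768360757
knob [ 0.4271 -0.2824  0.045 ] r,ang from C 0.16822929414129273 148.69709177251943
pivot [ 0.4861 -0.242   0.061 ] r,ang from C 0.15333433301228222 123.5474058422028
index tooth [ 0.6669 -0.2996  0.04  ] r,ang from C 0.11897070421101937 36.150897192852895
[323.09161926 301.0567168 ] [315.99757639 190.1151405 ]
```

Candidates that could be mistaken in the wrist view: ball B (280,258), ball L (460,207), lever knob (215,169) and the look-alike ring (100,125). I choose spoke B, 96 mm from the axis at 160°; the wrist view agrees to about 4 mm. Next I'll descend on its clockwise side.

```bash
python3 -m handwheel '[{"travel":[0.4,-0.05,0],"spin":0.1},{"travel":[0.9,-0.05,0],"spin":0.1},{"travel":[1.4,-0.05,0],"spin":0.1},{"travel":[1.9,-0.05,0],"spin":0.1},{"travel":[2.3,-0.05,0],"spin":0.1},{"travel":[2.6,-0.05,0],"spin":0.1},{"travel":[2.8,-0.05,0],"spin":0.1},{"travel":[2.9,-0.05,0],"spin":0.1},{"travel":[2.9,-0.05,0],"spin":0.1}]' 0
python3 - <<'E'
from h import *
for a in range(140,205,5): pass
go(*[(*pol(C,.083,a),.026,8+0.0) for a in range(138,205,6)])
for n in ["scene","top"]:
    p,d=viewer.capture(n); q=p[:,:,::-1]
    q=q[150:330,200:440] if n=="scene" else q[145:285,230:410]
    cv2.imwrite(f"pics/{n}2.png",cv2.resize(q,None,fx=3.2,fy=3.2))
E
```

```text
clock: 2.3
tool_pos: [0.506, -0.3166, 0.0246]
tool_rot: [129.0, 89.7, 136.7]
ft_force: [-0.4, 0.1, -0.5]
opening: 0.007
TCP [ 0.506  -0.3166  0.0246] jaw 7.7
[-0.03  0.04  0.07] spin -0.07
[-0.03 -0.08 -0.06] spin -0.07
[-0.03 -0.21 -0.17] spin -0.07
[-0.03 -0.36 -0.27] spin -0.07
[-0.03 -0.51 -0.35] spin -0.07
[-0.03 -0.67 -0.42] spin -0.07
[-0.03 -0.84 -0.47] spin -0.07
[-0.03 -1.01 -0.5 ] spin -0.07
[-0.03 -1.18 -0.52] spin -0.07
[-0.03 -1.35 -0.51] spin -0.07
[-0.03 -1.53 -0.49] spin -0.07
[-0.03 -1.69 -0.45] spin -0.07
```

View pics/scene2.png

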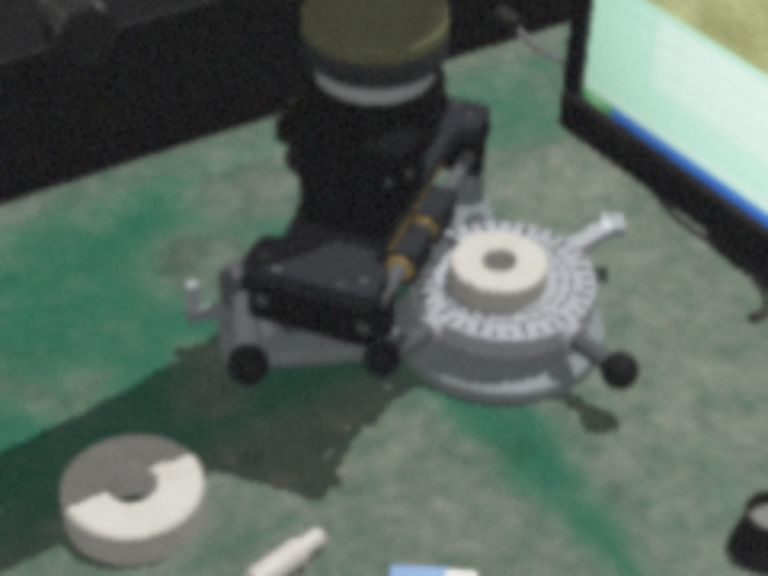

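View pics/top2.png

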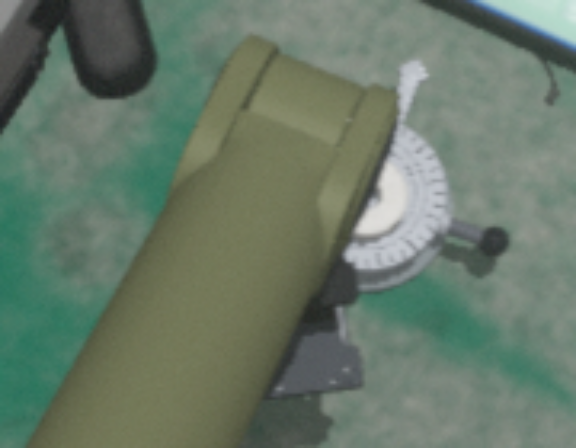

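```bash
python3 -m handwheel '[{"travel":[-0.03,-0.04,-0.02],"spin":0},{"travel":[-0.03,-0.12,-0.10],"spin":0},{"travel":[-0.03,-0.21,-0.17],"spin":0},{"travel":[-0.03,-0.31,-0.24],"spin":0},{"travel":[-0.03,-0.41,-0.30],"spin":0},{"travel":[-0.03,-0.51,-0.35],"spin":0},{"travel":[-0.03,-0.62,-0.40],"spin":0},{"travel":[-0.03,-0.73,-0.44],"spin":0},{"travel":[-0.03,-0.84,-0.47],"spin":0},{"travel":[-0.03,-0.95,-0.49],"spin":0},{"travel":[-0.03,-1.06,-0.51],"spin":0},{"travel":[-0.03,-1.06,-0.51],"spin":0}]' 0
python3 - <<'E'
from h import *
go(*[(*pol(C,.083,a),.026,8+0.0) for a in range(182,206,3)])
q=pose()[0][:2]-C;print(np.hypot(*q),np.degrees(np.arctan2(*q[::-1])))
for n in ["scene","top"]:
    p,d=viewer.capture(n); q=p[:,:,::-1]
    cv2.imwrite(f"pics/{n}3f.png",q)
    q=q[150:330,200:440] if n=="scene" else q[145:285,230:410]
    cv2.imwrite(f"pics/{n}3.png",cv2.resize(q,None,fx=3.2,fy=3.2))
E
```

```text
clock: 3.6
tool_pos: [0.488, -0.374, 0.0268]
tool_rot: [136.6, 89.8, 144.3]
ft_force: [0.5, 0.6, 0.3]
opening: 0.008
TCP [ 0.488  -0.374   0.0268] jaw 7.6
[0.02 0.03 0.  ] spin -0.07
[ 0.02 -0.06 -0.01] spin -0.07
[ 0.02 -0.15 -0.01] spin -0.07
[ 0.02 -0.24 -0.  ] spin -0.07
[ 0.02 -0.32  0.  ] spin -0.07
[ 0.02 -0.41  0.01] spin -0.07
[ 0.02 -0.49  0.03] spin -0.07
[ 0.01 -0.58  0.05] spin -0.07
0.08292483171538145 -177.12363563860626
```

View pics/scene3.png

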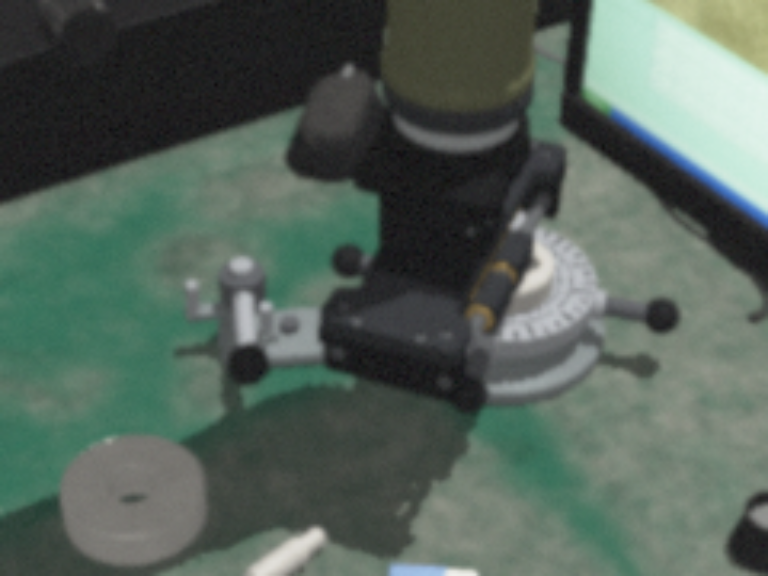

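View pics/top3.png

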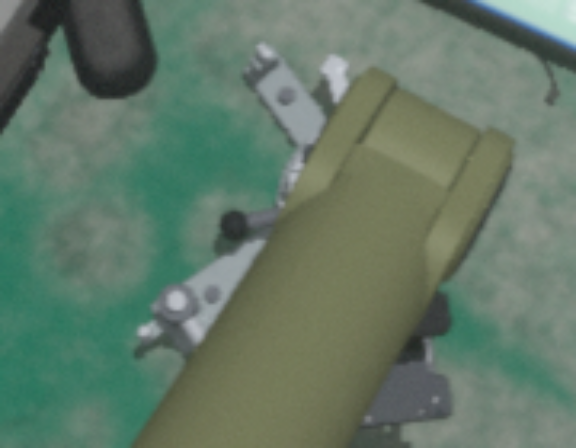

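The pointer has moved to near the index foot in the top view (crop 336,72). Ball L is at crop (235,224), and ball R at scene crop (661,315).

```bash
cat >> h.py <<'E'
def blob(n,img,px,z,w=9,th=75):
    u,v=map(int,px); g=img.max(axis=2)[v-w:v+w+1,u-w:u+w+1]
    k,l,s,c=cv2.connectedComponentsWithStats((g<th).astype(np.uint8)); j=l[w,w] or 1+np.argmax(s[1:,4])
    p=c[j]+[u-w,v-w]; X=ray(n,p,z)[:2]; q=X-C
    print(n,p.round(1),s[j],X.round(4),"r",np.hypot(*q).round(4),"ang",np.degrees(np.arctan2(*q[::-1])).round(2)); return X
E
python3 - <<'E'
from h import *
blob("top",cv2.imread("pics/top3f.png"),(303.4,215),.037,6)
blob("scene",cv2.imread("pics/scene3f.png"),(406.6,248.4),.037,6)
i=cv2.imread("pics/scene0.png")
blob("scene",i,(325,216),.037,6)
for n,px in [("top",(230+336/3.2,145+66/3.2))]:
    q=ray(n,px,.037)[:2]-C; print(np.hypot(*q),np.degrees(np.arctan2(*q[::-1])))
E
```

```text
top [302.8 215.6] [ 2  2  9 10 69] [ 0.5465 -0.2775] r 0.0954 ang 104.74
scene [406.1 248.4] [ 0  2 12 10 87] [ 0.5914 -0.4629] r 0.0953 ang -77.54
scene [323.  216.2] [ 0  2 10 10 61] [ 0.6007 -0.2782] r 0.0963 ang 71.92
0.09694112769451038 12.305805006063565
```

```bash
python3 -m handwheel '[{"travel":[0.02,-0.06,-0.01],"spin":0},{"travel":[0.02,-0.12,-0.01],"spin":0},{"travel":[0.02,-0.18,-0.01],"spin":0},{"travel":[0.02,-0.24,0],"spin":0},{"travel":[0.02,-0.30,0],"spin":0},{"travel":[0.02,-0.36,0.01],"spin":0},{"travel":[0.02,-0.42,0.01],"spin":0},{"travel":[0.02,-0.46,0.02],"spin":0},{"travel":[0.02,-0.46,0.02],"spin":0}]' 0
python3 - <<'E'
from h import *
go(*[(*pol(C,.083,a),.026,8+0.0) for a in range(196,212,2)])
q=pose()[0][:2]-C;print(np.hypot(*q),np.degrees(np.arctan2(*q[::-1])))
for n in ["scene","top"]:
    p,d=viewer.capture(n); q=p[:,:,::-1]
    cv2.imwrite(f"pics/{n}4f.png",q)
    q=q[150:330,200:440] if n=="scene" else q[145:285,230:410]
    cv2.imwrite(f"pics/{n}4.png",cv2.resize(q,None,fx=3.2,fy=3.2))
E
```

```text
clock: 4.6
tool_pos: [0.4915, -0.3972, 0.0257]
tool_rot: [151.8, 89.8, 159.4]
ft_force: [-0.0, 1.2, 0.3]
opening: 0.009
TCP [ 0.4915 -0.3972  0.0257] jaw 7.6
[-0.01  0.09  0.  ] spin -0.08
[-0.01  0.03  0.01] spin -0.08
[-0.01 -0.02  0.02] spin -0.08
[-0.01 -0.08  0.04] spin -0.08
[-0.01 -0.14  0.05] spin -0.08
[-0.01 -0.19  0.07] spin -0.08
[-0.01 -0.25  0.09] spin -0.08
[-0.01 -0.3   0.11] spin -0.08
0.08388990295848023 -160.96212531520592
```

View pics/top4.png

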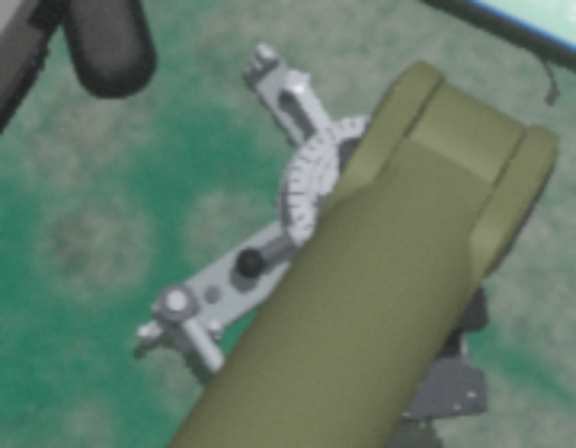

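View pics/scene4.png

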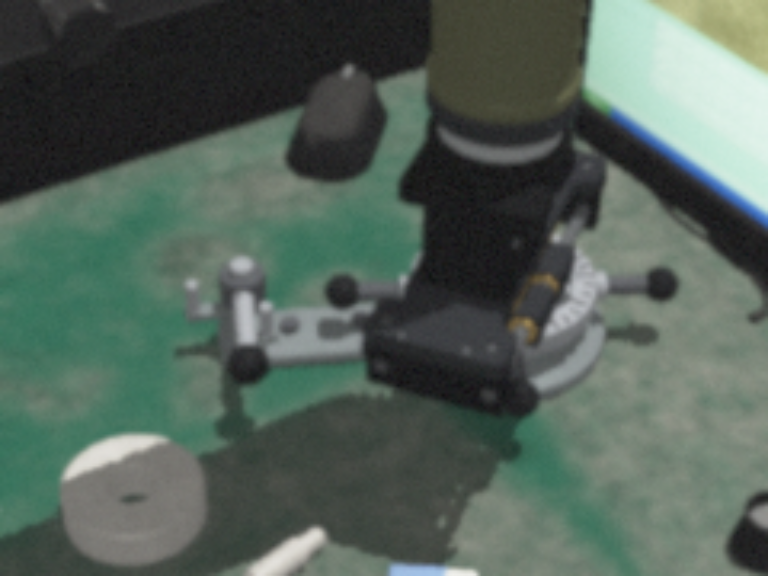

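```bash
python3 - <<'E'
from h import *
t=cv2.imread("pics/top4f.png");s=cv2.imread("pics/scene4f.png")
blob("top",t,(308,227),.037,6)
a=blob("scene",s,(406.6,238.7),.037,6); b=blob("scene",s,(306.9,241.2),.037,6)
d=b-a;print("LR line",np.degrees(np.arctan2(*d[::-1])),np.hypot(*d),(a+b)/2)
cv2.imwrite("pics/top4z.png",cv2.resize(t[150:205,295:350],None,fx=10,fy=10,interpolation=cv2.INTER_CUBIC))
E
```

```text
top [307.9 227. ] [ 2  2 10  9 63] [ 0.5203 -0.2893] r 0.095 ang 122.1
scene [406.1 238.6] [ 1  2 11 10 80] [ 0.6185 -0.4518] r 0.0948 ang -59.78
scene [306.7 240.8] [ 2  1 11 10 82] [ 0.5175 -0.2886] r 0.0971 ang 123.3
LR line 121.77753738869667 0.19191035966738224 [ 0.56800738 -0.37017969]
```

View pics/top4z.png

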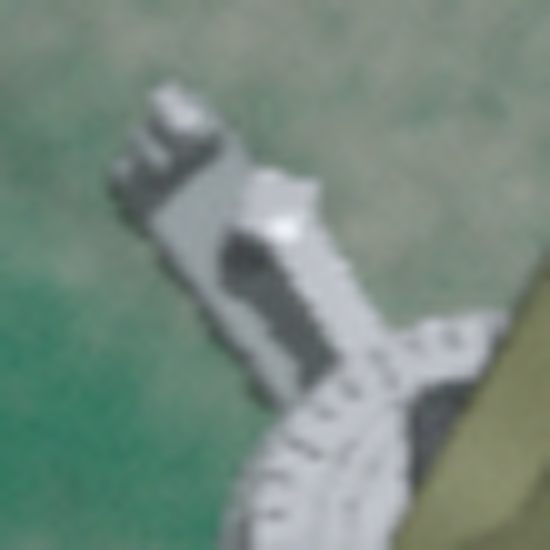

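```bash
python3 -m handwheel '[{"travel":[0,-0.04,0.03],"spin":0},{"travel":[0,-0.08,0.04],"spin":0},{"travel":[0,-0.11,0.05],"spin":0},{"travel":[0,-0.11,0.05],"spin":0},{"travel":[0,-0.11,0.05],"spin":0}]' 0
python3 - <<'E'
from h import *
q=pose()[0][:2]-C;print(np.hypot(*q),np.degrees(np.arctan2(*q[::-1])))
p,d=viewer.capture("top");t=p[:,:,::-1].copy();cv2.imwrite("pics/top5f.png",t)
p,d=viewer.capture("scene");s=p[:,:,::-1].copy();cv2.imwrite("pics/scene5f.png",s)
blob("top",t,(310,229),.037,6)
a=blob("scene",s,(406,236),.037,6); b=blob("scene",s,(308,242),.037,6)
d=b-a;print("LR line",np.degrees(np.arctan2(*d[::-1])),np.hypot(*d),(a+b)/2)
cv2.imwrite("pics/top5z.png",cv2.resize(t[150:205,295:350],None,fx=10,fy=10,interpolation=cv2.INTER_CUBIC))
x,y=C-np.array([.06,.0]);go((.47,-.34,.03,8),(.47,-.34,.17,8))
E
```

```text
clock: 5.2
tool_pos: [0.4946, -0.4026, 0.0257]
tool_rot: [160.3, 89.8, 167.9]
ft_force: [-0.6, 2.5, 0.3]
opening: 0.001
0.08292362420480402 -156.7362021219326
top [309.7 230. ] [ 2  3  9  9 63] [ 0.5136 -0.2936] r 0.0953 ang 126.91
scene [405.5 236. ] [ 0  1 11 10 75] [ 0.6253 -0.4477] r 0.0951 ang -55.05
scene [307.1 243.6] [ 0  3 11 10 86] [ 0.5108 -0.2933] r 0.0972 ang 128.13
LR line 126.55769732411905 0.1922334117007317 [ 0.56801427 -0.37053228]
TCP [ 0.4946 -0.4025  0.0257] jaw 7.6
[-0.08  1.3  -0.32] spin -0.08
[-2.88  1.31 -0.33] spin -0.08
```

View pics/top5z.png

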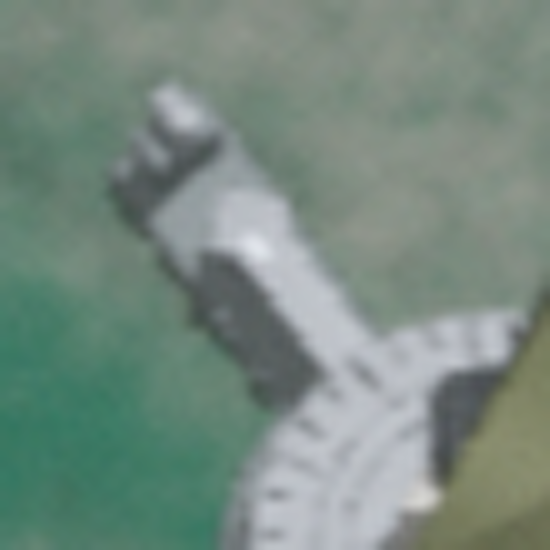

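Pointer reads 36.6–36.9° against an index at 35.9°, so it's within about 1°. Now I'll back off, rise and look with a clear view.

```bash
python3 -m handwheel '[{"travel":[0,0.15,-0.05],"spin":0},{"travel":[0,0.4,-0.15],"spin":0},{"travel":[-0.3,0.6,-0.3],"spin":0},{"travel":[-0.9,0.6,-0.8],"spin":0},{"travel":[-1.5,0.6,-1.2],"spin":0},{"travel":[-2.1,0.6,-1.4],"spin":0},{"travel":[-2.6,0.6,-1.5],"spin":0},{"travel":[-2.9,0.6,-1.5],"spin":0},{"travel":[-2.9,0.6,-1.5],"spin":0}]' 0
python3 - <<'E'
from h import *
for n in ["top","scene","wrist"]:
    p,d=viewer.capture(n);t=p[:,:,::-1].copy();cv2.imwrite(f"pics/{n}6f.png",t)
    if n=="wrist":cv2.imwrite("pics/wrist6.png",t); import json; c=viewer.calibration(n); np.savez("pics/wcal6.npz",**{k:np.array(v) for k,v in c.items()})
    if n=="top":cv2.imwrite("pics/top6.png",cv2.resize(t[145:285,260:400],None,fx=4.2,fy=4.2,interpolation=cv2.INTER_CUBIC))
print(pose()[0])
E
```

```text
clock: 6.2
tool_pos: [0.4182, -0.3839, 0.1736]
tool_rot: [-99.7, 89.8, -92.1]
ft_force: [0.9, 0.5, -1.1]
opening: 0.003
[ 0.41663278 -0.38211208  0.16954693]
```

View pics/top6.png

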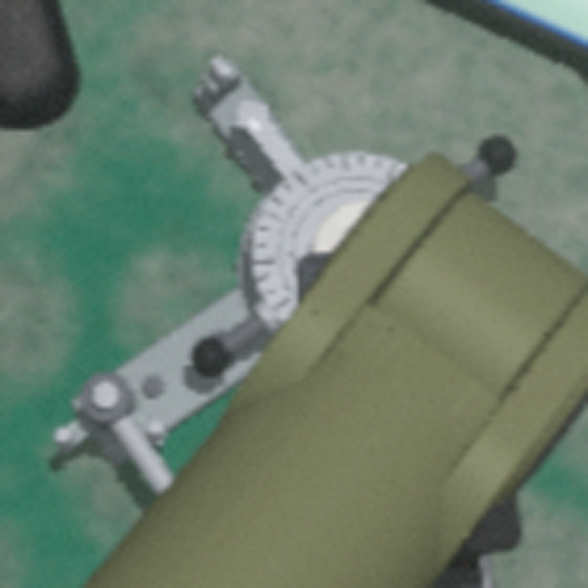

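View pics/wrist6.png

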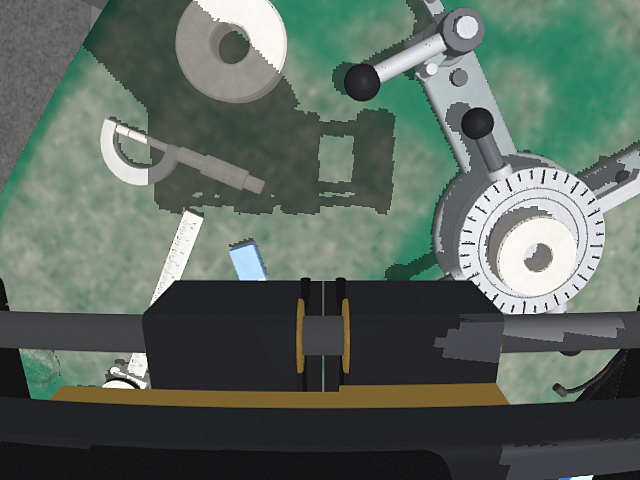

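View pics/scene6f.png

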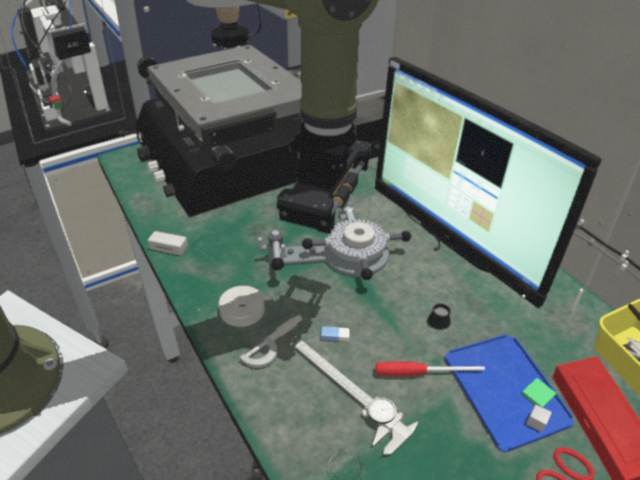

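```bash
python3 - <<'E'
from h import *
t=cv2.imread("pics/top6f.png")
l=blob("top",t,(310,230),.037,6);r=blob("top",t,(378,182),.037,6)
d=l-r;c=(l+r)/2;print("pointer",np.degrees(np.arctan2(*d[::-1]))-90,c)
# dial center from wrist + pivot there
w=np.load("pics/wcal6.npz"); cal={k:w[k] for k in w}
L=ray("w",(478,123),.037,cal);P=ray("w",(465,27),.061,cal);K=ray("w",(361,82),.045,cal)
print(L,P,K,"knob ang",np.degrees(np.arctan2(*(K-P)[:2][::-1])),np.hypot(*(K-P)[:2]), "P-L",P-L)
z=cv2.resize(t[150:190,295:345],None,fx=14,fy=14,interpolation=cv2.INTER_CUBIC);
def pt(X):
    u=proj("top",X); return tuple(int(round(v)) for v in ((u-[295,150]+.5)*14))
for y in (35.9,):
    for a,b in [((.06),(.12))]:
        P0=[*pol(c,a,y),.037];P1=[*pol(c,b,y),.037]; cv2.line(z,pt(P0),pt(P1),(0,0,255),1)
cv2.imwrite("pics/top6z.png",z)
E
```

```text
top [309.7 230. ] [ 2  2  9  9 63] [ 0.5136 -0.2936] r 0.0953 ang 126.91
top [378.1 181.6] [ 3  2  7  9 47] [ 0.629  -0.4482] r 0.0977 ang -53.4
pointer 36.75544964466428 [ 0.57131629 -0.37092046]
[ 0.51144513 -0.29480987  0.037     ] [ 0.48396505 -0.24121738  0.061     ] [ 0.42731767 -0.28085268  0.045     ] knob ang -145.020106036576 0.06913670443872987 P-L [-0.02748008  0.0535925   0.024     ]
```

View pics/top6z.png

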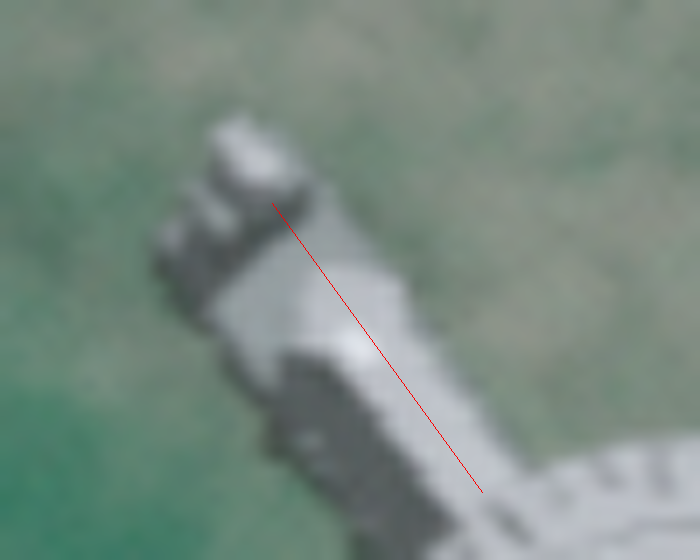

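Pointer is within about 1.5° of the index on all measures (balls +0.9°, picture line about −1.4°, wrist −0.5°). The ring is centred and the lever is still open, at about 7°. Now the lever.

```bash
python3 - <<'E'
from h import *
P=np.array([.4875,-.2400])
go((*pol(P,.066,252),.1,8),(*pol(P,.066,252),.035,8))
print(pol(P,.066,252))
E
```

```text
TCP [ 0.4166 -0.3821  0.1695] jaw 7.6
[1.39 1.43 1.22] spin -0.07
[2.69 1.43 1.22] spin -0.07
[ 0.46710488 -0.30276973]
```

```bash
python3 -m handwheel '[{"travel":[0.2,0.4,0.35],"spin":0},{"travel":[0.4,0.8,0.7],"spin":0},{"travel":[0.6,1.2,1.0],"spin":0},{"travel":[0.9,1.43,1.2],"spin":0},{"travel":[1.4,1.43,1.22],"spin":0},{"travel":[1.9,1.43,1.22],"spin":0},{"travel":[2.3,1.43,1.22],"spin":0},{"travel":[2.55,1.43,1.22],"spin":0},{"travel":[2.69,1.43,1.22],"spin":0},{"travel":[2.69,1.43,1.22],"spin":0}]' 0
python3 - <<'E'
from h import *
P=np.array([.4875,-.2400])
go(*[(*pol(P,.066,a),.035,8-max(0,min(37,(235-a)*.6))) for a in range(252,160,-6)])
for n in ["scene","top"]:
    p,d=viewer.capture(n); q=p[:,:,::-1]
    q=q[150:330,200:440] if n=="scene" else q[145:285,230:410]
    cv2.imwrite(f"pics/{n}7.png",cv2.resize(q,None,fx=3.2,fy=3.2))
E
```

```text
clock: 7.35
tool_pos: [0.4663, -0.3022, 0.0337]
tool_rot: [143.3, 89.5, 150.9]
ft_force: [-0.7, -0.6, -0.2]
opening: 0.003
TCP [ 0.4663 -0.3022  0.0337] jaw 7.7
[-0.03 -0.01  0.01] spin -0.07
[-0.03  0.05 -0.11] spin -0.07
[-0.02  0.13 -0.22] spin -0.07
[-0.02  0.22 -0.32] spin 0.05
[-0.02  0.32 -0.42] spin 0.77
[-0.02  0.43 -0.5 ] spin 1.49
[-0.02  0.55 -0.58] spin 2.21
[-0.02  0.67 -0.63] spin 2.93
[-0.02  0.8  -0.68] spin 3.65
[-0.02  0.94 -0.71] spin 4.37
[-0.02  1.08 -0.73] spin 5.09
[-0.02  1.21 -0.73] spin 5.81
[-0.02  1.35 -0.72] spin 6.53
[-0.01  1.49 -0.7 ] spin 7.25
[-0.01  1.62 -0.66] spin 7.33
[-0.01  1.75 -0.6 ] spin 7.33
```

View pics/scene7.png

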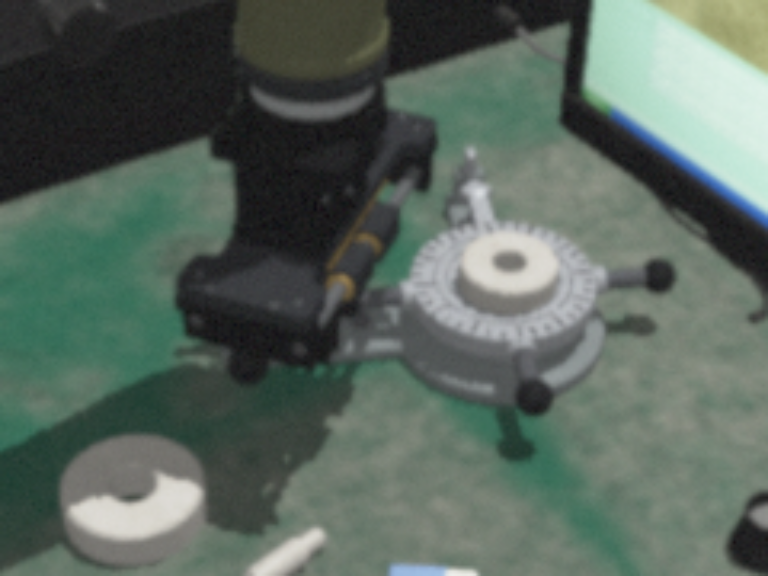

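```bash
python3 -m handwheel '[{"travel":[-0.02,0.05,-0.11],"spin":0},{"travel":[-0.02,0.13,-0.22],"spin":0},{"travel":[-0.02,0.22,-0.32],"spin":0},{"travel":[-0.02,0.32,-0.42],"spin":0.8},{"travel":[-0.02,0.43,-0.5],"spin":1.5},{"travel":[-0.02,0.55,-0.58],"spin":2.2},{"travel":[-0.02,0.67,-0.63],"spin":2.9},{"travel":[-0.02,0.8,-0.68],"spin":3.7},{"travel":[-0.02,0.94,-0.71],"spin":4.4},{"travel":[-0.02,1.03,-0.72],"spin":5.1},{"travel":[-0.02,1.08,-0.73],"spin":5.1},{"travel":[-0.02,1.08,-0.73],"spin":5.1}]' 0
python3 - <<'E'
from h import *
P=np.array([.4875,-.2400])
q=pose()[0][:2]-P;print(np.hypot(*q),np.degrees(np.arctan2(*q[::-1])))
go(*[(*pol(P,.066,a),.035,8-max(0,min(37,(235-a)*.6))) for a in range(194,158,-3)])
for n in ["scene","wrist"]:
    p,d=viewer.capture(n); q=p[:,:,::-1].copy()
    cv2.imwrite(f"pics/{n}8f.png",q)
    q=q[150:330,200:440] if n=="scene" else q
    cv2.imwrite(f"pics/{n}8.png",cv2.resize(q,None,fx=3.2,fy=3.2) if n=="scene" else q)
    if n=="wrist":
      w=viewer.calibration(n); np.savez("pics/wcal8.npz",**{k:np.array(v) for k,v in w.items()})
E
```

```text
clock: 8.65
tool_pos: [0.4246, -0.2546, 0.0375]
tool_rot: [-172.1, 89.8, 170.2]
ft_force: [1.3, -0.9, 1.1]
opening: 0.004
0.06456319438130817 -166.93856372898185
TCP [ 0.4246 -0.2546  0.0375] jaw -17.7
[ 0.05 -0.03 -0.01] spin -0.23
[ 0.05  0.03 -0.05] spin 0.13
[ 0.05  0.09 -0.08] spin 0.49
[ 0.05  0.15 -0.11] spin 0.85
[ 0.05  0.22 -0.13] spin 1.21
[ 0.05  0.28 -0.15] spin 1.57
[ 0.05  0.35 -0.17] spin 1.93
[ 0.05  0.42 -0.19] spin 2.25
[ 0.05  0.48 -0.2 ] spin 2.25
[ 0.05  0.55 -0.21] spin 2.25
[ 0.05  0.62 -0.21] spin 2.25
[ 0.05  0.69 -0.21] spin 2.25
```

View pics/scene8.png

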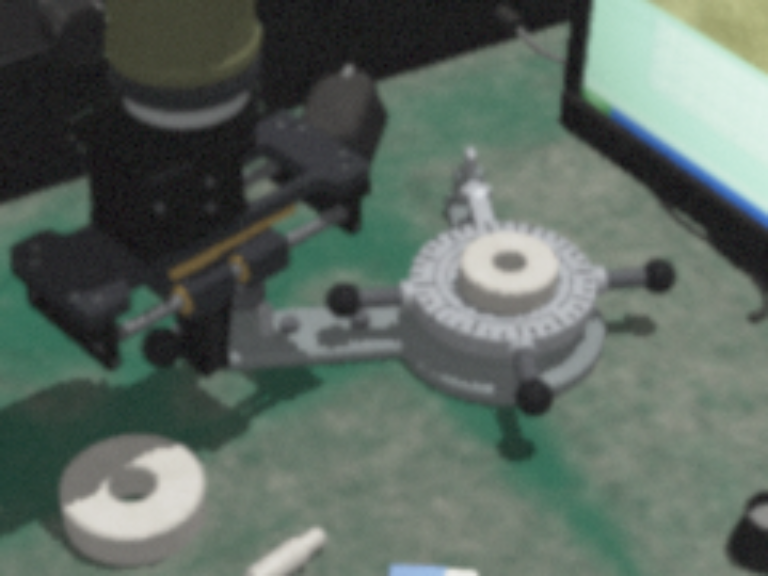

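View pics/wrist8.png

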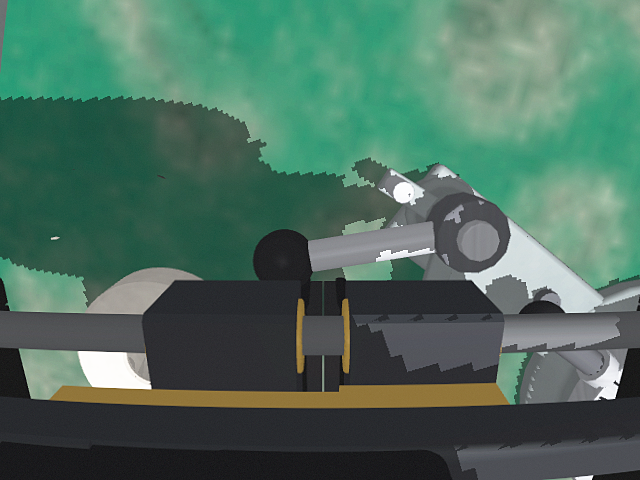

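The lever has turned with the finger: the wrist view has the knob at (283,257) and the hub at (481,240). Next I'll measure its angle.

```bash
cat >> h.py <<'E'
def lever(kp,pp,f):
    w=np.load(f); cal={k:w[k] for k in w}
    K=ray("w",kp,.045,cal);P=ray("w",pp,.061,cal);a=np.degrees(np.arctan2(*(K-P)[:2][::-1]))
    print(K,P,"len",np.hypot(*(K-P)[:2]),"ang",a,"theta",np.radians((185+YAW-a)%360))
E
python3 - <<'E'
from h import *
lever((283,257),(480,239),"pics/wcal8.npz")
lever((361,82),(465,27),"pics/wcal6.npz")
E
```

```text
[ 0.41622529 -0.22962712  0.045     ] [ 0.4856762  -0.23994434  0.061     ] len 0.07021306437310872 ang 171.55027124593482 theta 0.8613152517245564
[ 0.42731767 -0.28085268  0.045     ] [ 0.48396505 -0.24121738  0.061     ] len 0.06913670443872987 ang -145.020106036576 theta 0.10332534240544382
```

```bash
python3 -m handwheel '[{"travel":[0.03,0.03,-0.05],"spin":0},{"travel":[0.05,0.09,-0.08],"spin":0.3},{"travel":[0.05,0.15,-0.11],"spin":0.7},{"travel":[0.05,0.22,-0.13],"spin":1.1},{"travel":[0.05,0.28,-0.15],"spin":1.5},{"travel":[0.05,0.32,-0.17],"spin":1.9},{"travel":[0.05,0.36,-0.18],"spin":2.1},{"travel":[0.05,0.36,-0.18],"spin":2.2},{"travel":[0.05,0.36,-0.18],"spin":2.2}]' 0
python3 - <<'E'
from h import *
P=np.array([.4875,-.2400])
q=pose()[0][:2]-P;print(np.hypot(*q),np.degrees(np.arctan2(*q[::-1])))
for n in ["wrist"]:
    p,d=viewer.capture(n); q=p[:,:,::-1].copy()
    cv2.imwrite(f"pics/{n}9.png",q)
    w=viewer.calibration(n); np.savez("pics/wcal9.npz",**{k:np.array(v) for k,v in w.items()})
go(*[(*pol(P,.066,a),.035,-29) for a in range(176,158,-2)])
E
```

```text
clock: 9.65
tool_pos: [0.4201, -0.2346, 0.0342]
tool_rot: [-169.8, 89.7, 161.4]
ft_force: [-1.7, -0.7, 0.2]
opening: 0.005
0.06759910424533776 175.40028768691462
TCP [ 0.4201 -0.2346  0.0342] jaw -28.8
[-0.02  0.    0.03] spin 0.04
[-0.02  0.04  0.02] spin 0.04
[-0.02  0.09 -0.  ] spin 0.04
[-0.02  0.13 -0.02] spin 0.04
[-0.02  0.17 -0.03] spin 0.04
[-0.02  0.22 -0.04] spin 0.04
[-0.02  0.26 -0.05] spin 0.04
[-0.02  0.31 -0.06] spin 0.04
[-0.02  0.35 -0.07] spin 0.04
```

View pics/wrist9.png

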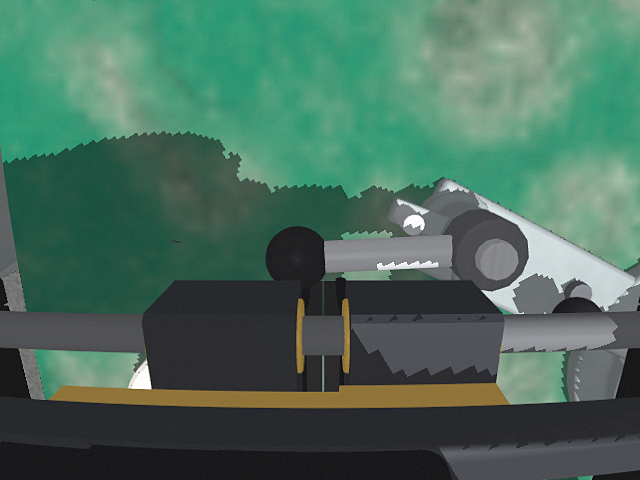

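```bash
python3 - <<'E'
from h import *
lever((295,256),(498,258),"pics/wcal9.npz")
E
python3 -m handwheel '[{"travel":[0,0.03,0.02],"spin":0},{"travel":[0,0.06,0.01],"spin":0},{"travel":[0,0.08,0],"spin":0},{"travel":[0,0.08,0],"spin":0}]' 0
```

```text
[ 0.42224091 -0.20961953  0.045     ] [ 0.48589874 -0.23978402  0.061     ] len 0.0704429959494989 ang 154.64589715888422 theta 1.1563522375323998
clock: 10.1
tool_pos: [0.4218, -0.231, 0.034]
tool_rot: [-169.6, 89.6, 161.7]
ft_force: [-1.7, -0.4, -0.4]
opening: 0.003
```

```bash
python3 -m handwheel '[{"travel":[0,0.02,0],"spin":0},{"travel":[0,0.04,0],"spin":0},{"travel":[0,0.04,0],"spin":0}]' 0
python3 - <<'E'
from h import *
p,d=viewer.capture("wrist"); q=p[:,:,::-1].copy()
cv2.imwrite("pics/wrist10.png",q)
w=viewer.calibration("wrist"); np.savez("pics/wcal10.npz",**{k:np.array(v) for k,v in w.items()})
print(status.read_state()["ft_force"])
E
```

```text
clock: 10.4
tool_pos: [0.4219, -0.2307, 0.034]
tool_rot: [-153.1, 89.6, 178.1]
ft_force: [-3.2, -4.8, -0.6]
opening: 0.004
[-3.50706636 -5.65756779 -0.73999885]
```

View pics/wrist10.png

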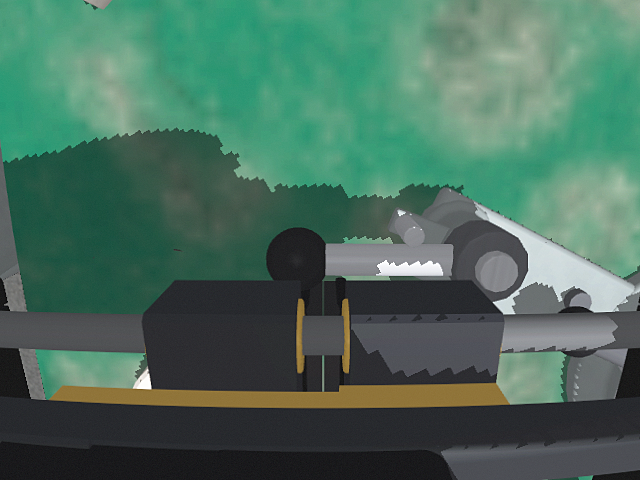

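The force rises (about 6.5 N) while the TCP hardly moves, and the arm touches the stop pin at (410,235). So the lever is home. I'll retreat and check.

```bash
python3 - <<'E'
from h import *
lever((297,257),(498,270),"pics/wcal10.npz")
E
python3 -m handwheel '[{"travel":[0,0,0],"spin":0},{"travel":[0,-0.15,0],"spin":0},{"travel":[0,-0.4,0],"spin":0},{"travel":[-0.4,-0.5,0],"spin":0},{"travel":[-1,-0.6,0],"spin":0},{"travel":[-1.7,-0.7,0],"spin":0},{"travel":[-2.4,-0.9,0],"spin":0},{"travel":[-2.9,-1.6,0],"spin":0},{"travel":[-3.0,-2.4,0],"spin":0},{"travel":[-3.0,-3.2,0],"spin":0},{"travel":[-3.0,-4.0,0],"spin":0},{"travel":[-3.0,-4.5,0],"spin":0}]' 0
python3 -m handwheel '[{"travel":[0,-0.8,0],"spin":0},{"travel":[0,-1.6,0],"spin":0},{"travel":[0,-2.2,0],"spin":0},{"travel":[0,-2.2,0],"spin":0}]' 0
python3 - <<'E'
from h import *
for n in ["top","scene"]:
    p,d=viewer.capture(n);t=p[:,:,::-1].copy();cv2.imwrite(f"pics/{n}11f.png",t)
    if n=="top":cv2.imwrite("pics/top11.png",cv2.resize(t[145:285,260:400],None,fx=4.2,fy=4.2,interpolation=cv2.INTER_CUBIC))
E
```

```text
[ 0.42452778 -0.20634457  0.045     ] [ 0.48595364 -0.23973846  0.061     ] len 0.0699162944147114 ang 151.46948595839493 theta 1.2117910713781639
clock: 11.65
tool_pos: [0.3118, -0.4312, 0.185]
tool_rot: [-144.5, 89.6, -173.5]
ft_force: [0.1, 0.4, 0.0]
opening: 0.006
clock: 12.05
tool_pos: [0.2536, -0.5318, 0.1851]
tool_rot: [-134.5, 89.5, -164.0]
ft_force: [-0.4, 0.6, -0.1]
opening: 0.007
```

View pics/top11.png

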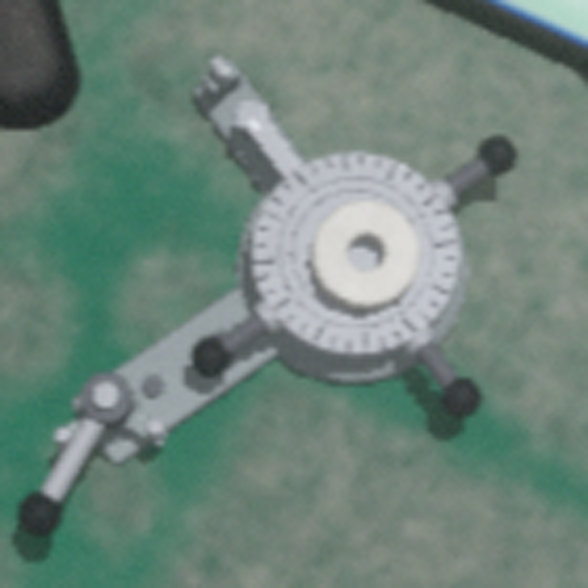

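View pics/scene11f.png

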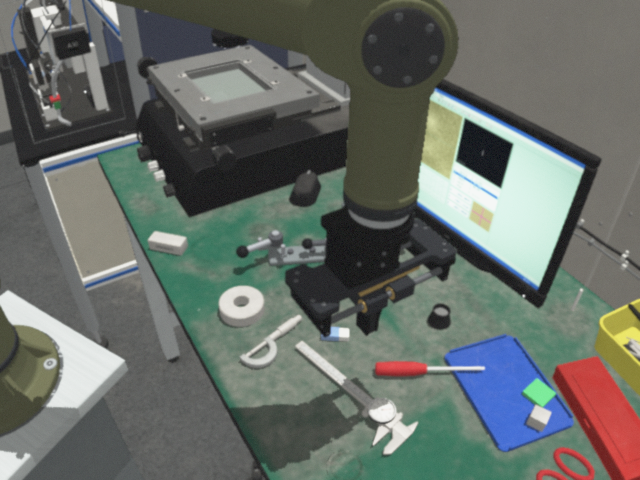

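```bash
python3 - <<'E'
from h import *
t=cv2.imread("pics/top11f.png")
f=lambda x,y:(260+(x-2)/4.2,145+(y-2)/4.2)
l=blob("top",t,f(211,357),.037,6);r=blob("top",t,f(497,156),.037,6);b=blob("top",t,f(461,397),.037,6)
d=l-r;c=(l+r)/2;print("pointer",np.degrees(np.arctan2(*d[::-1]))-90,c)
k=blob("top",t,f(40,514),.045,7);P=ray("top",f(105,396),.061)[:2];a=np.degrees(np.arctan2(*(k-P)[::-1]));print("theta",np.radians((185+YAW-a)%360))
for im in ("pics/top11f.png","pics/top0.png"):
    g=cv2.imread(im).astype(int); m=((g.min(axis=2)>180)&(g[:,:,0]<g[:,:,2]-6)).astype(np.uint8); m[:185]=0;m[230:]=0;m[:,:325]=0;m[:,367:]=0
    n,_,s,cc=cv2.connectedComponentsWithStats(m); j=1+np.argmax(s[1:,4]); X=ray("top",cc[j],.063)
    print("ring",cc[j],s[j],X,np.hypot(*(X[:2]-C)))
ix=ray("top",f(221,70),.048)[:2]; print("idx about c",np.degrees(np.arctan2(*(ix-c)[::-1])))
E
```

```text
top [309.6 230. ] [ 3  3  9  9 62] [ 0.5136 -0.2935] r 0.0954 ang 126.84
top [378.1 181.7] [ 4  3  7  9 44] [ 0.629  -0.4483] r 0.0977 ang -53.44
top [368.4 240.2] [ 0  2 11 11 76] [ 0.4922 -0.4256] r 0.0964 ang -144.64
pointer 36.696474119083206 [ 0.57130948 -0.37087513]
top [268.7 267.9] [ 2  4 11 11 83] [ 0.4254 -0.2046] r 0.2201 ang 131.37
theta 1.213123262636785Traceback (most recent call last):
  File "<stdin>", line 9, in <module>
    return _wrapfunc(a, 'argmax', axis=axis, out=out, **kwds)
    return bound(*args, **kwds)
ValueError: attempt to get argmax of an empty sequence
```

```bash
python3 - <<'E'
from h import *
f=lambda x,y:(260+(x-2)/4.2,145+(y-2)/4.2)
for p in [(355,257),(366,253)]:
    X=ray("top",f(*p),.063); print(X,np.hypot(*(X[:2]-C)))
from cell import r
r.job_done()
E
```

```text
[ 0.56454907 -0.36928092  0.063     ] 0.006272444687879347
[ 0.56682341 -0.3750941   0.063     ] 0.006621233180262767
the job is handed in; nothing more can be done
```

I pushed the spoke opposite the pointer anticlockwise by about 56° until the pointer arm stood at the index tooth. Then I pushed the lock lever clockwise onto its stop, backed the hand away, and handed the job in at about 12 s.

My last checks before handing in:

- **Pointer:** the top camera put it 0.8° anticlockwise of the index, and the picture line and wrist view earlier put it 0.5–1.4° clockwise. They disagree in sign, but all lie well inside the 4° limit.
- **Lock lever:** two views gave 1.21 rad of its 1.22 rad travel. The force at the stop rose to only about 7 N.
- **Ring gauge:** it lies flat about 6.5 mm from the turning axis, the same offset as at the start. My automatic ring mask failed, so this is from a hand-read pixel.
- **Other things on the bench:** they look unmoved in the final picture, though I did not measure their positions.
- **Robot:** the hand was clear of everything at the end, with the measured force near zero.

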